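# Park and lock the tube shaker, then hold its capped tube up at a slant

## Robot

A 6-joint arm with a two-finger parallel gripper is mounted at the origin on a cart in front of the work surface, level with it; the furniture and walls round the work are solid. World frame = base frame: x ahead of the robot, y to its left, z up, the work surface at z = 0. Lengths are in m, angles in rad, forces in N, time in s.
With the tool pointing down it reaches from about 0.25 to 0.725 m from the base axis. Payload 9.7 kg.
Tool frame: the origin (TCP) lies on the centre line of the jaws, within the pads' length; the fingertips stand r.tip_reach ahead of it and the grasp point (between the pads) lies 2 mm behind it (r.tip_reach is the distance from the TCP to the fingertips, in m); z points along the fingers, y is the line along which they close (so a half turn about z gives the same grasp; the last joint's range is limited). The gripper opens to 85 mm and grips with 20 to 120 N. Pads are 22 mm wide; open, the fingers measure 114 mm over their backs; the gripper's body (76 mm by 85 mm) begins 54 mm behind the grasp point. The pads swing forward as they close: fully open they stand 13 mm farther back than shut.
Start: joints at [-1.178, 0.087, 0.176, 1.66, 0, 1.571], TCP at [0.211, -0.508, 0.248] pointing down, gripper open.
Joint ranges: [-3.13, 3.13], [-0.85, 1.81], [-1.15, 1.24], [-2.2, 2.28], [-1.44, 1.52], [-3.14, 3.14]. Speed limits (rad/s): [2.22, 2.22, 2.57, 3.14, 3.14, 3.14].

## Interface

Orientations are given as [roll, pitch, yaw] about the fixed x, y, z axes, in that order (R = Rz(yaw) Ry(pitch) Rx(roll)).
In Python, from rig import r gives the robot as it stands. The module is installed in compiled form; this text tells all that it offers.
- The arm moves only by the tool play_rows, never from a script. Its argument "plan" is one flat list of numbers, 6 for each row, row after row: the shift along the tool's x, y, z in shares of 40 cm (1.0 is 40 cm), then the turn, a rotation vector about the tool's x, y, z in a scale on which 1.0 is 90 degrees. In form: [tx, ty, tz, wx, wy, wz, tx, ty, tz, wx, wy, wz, ...]. A call has exactly 8 rows; each row is the pose to reach, as a shift and turn from the pose commanded when the call began, along the tool's axes at that moment; what a row does not reach only later rows make up. A row lasts 1/10 s, in which the tool goes at most 50 mm and 8.59 degrees, less where a joint would pass 70% of its speed; a pose out of reach is approached as far as the arm can. Shift and turn numbers lie between -1 and 1, and a call with a number outside is refused. A call with a gripper value outside its range is refused whole. "grip" is the opening, from 0 (shut) to 1 (fully open), set as the call begins (left out, the last holds). The fingers move at their own pace and stop on an object; "force" is the grip in N (left out, the last holds). Time passes only in rows, so rows that repeat a pose let the fingers close, or fill a call up. It gives the time, the measured TCP pose, the force, the opening and the grip force at its end, in the units of the state.
- r.read_state(): the state, without advancing time (a new reading comes with each control period).
- r.read_camera(name): name is "scene" or "side" or "wrist"; returns a dict with "color" (384x512x3 uint8, blue, green, red), "depth" (384x512 float32, m along the optical axis (not along the pixel's ray), 0 where there is no reading), "fovy" (degrees; the focal length in pixels is half the picture's height over the tangent of half this angle, whatever the lens; pixels are square), "cx", "cy" (the principal point, pixels), "extrinsics" (4x4, takes a point from world to camera coordinates). Camera axes: x right, y up, looking along -z (the intrinsics and any distortion apply to the point x, -y, -z); pixel columns grow to the right and rows downward; lengths in m; the calibration is good to about 2 mm. A picture is of the moment at which its call begins.
- r.job_done(): hands the job in; it is judged then, once.
The state is a dict: "t": time; "joint_pos": joint angles; "qvel": joint speeds; "joint_torque": joint torques, N m; "eef_pos": TCP position; "eef_rot": TCP orientation; "ft_force": force on the tool from outside, world axes, zero at the start; "ft_torque": the same for the moment, N m; "grip_width": finger opening in m; "gripper_force": force on a finger pad.
Only numpy, scipy, OpenCV 4.12 (cv2) and the standard library are available. Lean on these libraries where they do the work, as an engineer would, in place of code of your own. Each camera call takes 0.05 s, during which the arm holds its last target. There are 200 camera calls.

## Task

The tube shaker's carriage has been left off its parking stop: slide it by its pull hoop fully home against the stop, then move the locking pin from its stowage socket into the hole in the carriage's tongue, push it upright and fully home into the lug below, and let go of it. Now that the carriage is locked, take the one capped tube out of its rack, lean it over to about 45 degrees, cap end uppermost, for the clot check, and finish while still holding it motionless like that in the gripper, the whole tube well clear above the tops of the tubes that stay behind. Leave the open tubes in their places, the pin in and the carriage parked, and do not disturb the other things on the bench.

Things in the scene. Friction and masses are not known exactly. Their poses are not given: they have to be found in the camera images.
- shaker: white bench-top tube shaker fixed to the bench, 124 (x) x 310 (y) mm, deck at z = 34 mm. Origin: bench level under its middle; x to its back, y along the carriage's slide, z up; the long side with two dials faces -x. Only place and yaw vary. All other x, y, z given here are in this frame, in mm, with the carriage parked (fully towards +y)
- carriage (a joint): slide of the aluminium tube carriage along the shaker's -y: 0 = parked against its stop, tongue hole exactly over lug hole; 0.036 m = farthest towards -y. About 1.5 N of friction; it stays where it is left; it starts about 30 mm off the stop
- pull_handle (a point): middle of the top bar of the carriage's steel pull hoop (10 mm round bar, straight for 54 mm along the shaker's x, axis at z = 182, y = -117 when parked); moves with the carriage, axes as the shaker's. Free space below the bar; next tube place 51 mm away towards +y
- tongue_hole (a point): centre of the upper mouth of the 12 mm hole in the carriage's tongue (8 mm plate, 32 mm wide along x, top at z = 60, x = 0, y = 112 when parked); moves with the carriage
- lock_hole (a point): centre of the upper mouth of the 12 mm hole in the lug on the shaker's deck (lug top z = 50, 2 mm below the tongue, hole 16 mm deep; x = 0, y = 112); fixed to the shaker
- pin_seat (a point): the point where the pin's lower tip lies when the pin is fully home in tongue and lug: x = 0, y = 112, z = 36 in the shaker's frame
- lock_pin: loose locking pin, 60 g: steel shank 10 mm diameter, 24 long, tapered nose; steel collar 20 diameter, 24 to 28 above the tip; black ribbed head 22 diameter, 28 to 58 above the tip. Origin at the lower tip, z up along the pin. At first it stands in the black stowage socket at x = 42, y = 112, tip at z = 34, socket top z = 58. Fully home, its collar lies on the tongue
- capped_tube: the one tube in the carriage's rack with a push cap: 115 mm long, 15 diameter; cap 16.8 diameter over the uppermost 25 mm; about 16 g. Origin at the centre of its foot, z along the tube towards the cap. In any of four of the six places (open tubes stand in three); its cap spans z = 150 to 175. A little play in the rack
- open_a: open tube without cap, 15 mm diameter, 92 mm long, in the carriage's rack, origin at its foot; to stay there (it rides along with the carriage)
- open_b: another such open tube, in the carriage's rack
- open_c: another such open tube, in the carriage's rack
- label_roll_l: label roll 57 x 62 x 57 mm lying on the bench at the left; bystander
- amber_bottle: brown bottle, 48 mm diameter, 105 mm tall, on the bench at the left; bystander
- marker: marker pen 135 mm long lying at the front left of the bench; bystander
- tape: roll of tape, 100 mm diameter, 25 mm high, lying at the front right; bystander
- small_bottle: small bottle, 38 mm diameter, 78 mm tall, on the bench at the right; bystander
- rack_top (a point): centre of the top of the grey tube rack on the carriage (x = 0, y = -22, z = 124), moves with it. 2 x 3 round places of 17.5 mm at x = -18, 18 and y = -66, -22, 22; tubes stand with their feet at z = 60; end panels at y = -94 and 50 reach up to z = 127

How it is judged:
By the outcome, as a careful person would: the job done as asked, in the order asked, and still so for the second after the job is handed in, while the arm keeps its last pose, push and grip.
It also fails if it takes over 48 s, if anything falls off the work surface, if the arm or the gripper's body presses on something with over 40 N, if the wrist force passes 120 N, or if a joint passes its speed limit or range.

## Working session

There is one attempt and no reset: what is moved stays moved. The work goes in short steps, Python scripts to look and compute and a tool call to move; the robot and the scene stay as the last step left them, time stands still between calls to the robot, and variables do not carry over. Pictures are saved under pics/ and viewed, at most 10 in all, crops included, and the job is handed in when it is done.

Besides the shell and the picture viewer there is one more tool, called after "Emit:" by a JSON object that holds its "name" and its "arguments", one argument or row to a line. play_rows: Moves the arm, as the interface text tells. Its arguments: {"type":"object","properties":{"plan":{"type":"array","items":{"type":"number"}},"grip":{"type":"number"},"force":{"type":"number"}},"required":["plan"]}

```bash
ls; mkdir -p pics; python3 - <<'E'
from rig import r
import cv2,numpy as np
s=r.read_state(); print(s, r.tip_reach)
ims=[]
for n in("scene","side","wrist"):
    c=r.read_camera(n); cv2.imwrite(f"pics/{n}0.png",c["color"]); np.savez(f"{n}0.npz",**c)
    print(n,c["fovy"],c["cx"],c["cy"],[k for k in c],np.round(np.linalg.inv(c["extrinsics"]),3).tolist())
    ims.append(c["color"])
cv2.imwrite("pics/sc0.png",cv2.resize(ims[0],(800,600))); cv2.imwrite("pics/sd0.png",cv2.resize(ims[1],(800,600)))
E
```

```text
pics
{'t': 0.0, 'joint_pos': array([-1.17795921e+00,  8.74656032e-02,  1.75161857e-01,  1.65978262e+00,
        7.86749789e-06,  1.57077480e+00]), 'qvel': array([ 4.67524300e-04, -5.33292580e-05, -7.04190455e-05,  7.54217573e-04,
        4.74145982e-04, -6.70951247e-04]), 'joint_torque': array([-1.12779588e-03, -5.20390391e+01,  4.64798391e+01,  1.62636233e-02,
       -5.15229459e-06, -3.80718927e-05]), 'eef_pos': array([ 0.21047529, -0.50792847,  0.24759423]), 'eef_rot': array([-3.14030261e+00, -7.89525775e-06,  3.92858629e-01]), 'ft_force': array([-0.18717715, -0.16491556,  0.7058553 ]), 'ft_torque': array([-0.04565429,  0.01896521,  0.01162702]), 'gripper_force': 0.0, 'grip_width': 0.0854138542185182} 0.017
scene 55.970895987336334 252.41713419132606 191.90015846611783 ['color', 'depth', 'fovy', 'cx', 'cy', 'extrinsics'] [[0.532, 0.443, -0.722, -0.256], [-0.847, 0.278, -0.453, -0.45], [-0.0, 0.852, 0.523, 0.669], [0.0, 0.0, 0.0, 1.0]]
side 46.67998771618063 254.7174441860989 185.80314207187 ['color', 'depth', 'fovy', 'cx', 'cy', 'extrinsics'] [[0.165, 0.853, -0.496, -0.206], [-0.986, 0.146, -0.077, -0.102], [0.007, 0.502, 0.865, 1.261], [0.0, 0.0, 0.0, 1.0]]
wrist 67.54944658617424 257.4319609548565 189.6940591967238 ['color', 'depth', 'fovy', 'cx', 'cy', 'extrinsics'] [[0.382, 0.874, 0.301, 0.288], [-0.924, 0.362, 0.123, -0.477], [-0.002, -0.325, 0.946, 0.373], [0.0, 0.0, 0.0, 1.0]]
```

View pics/sc0.png

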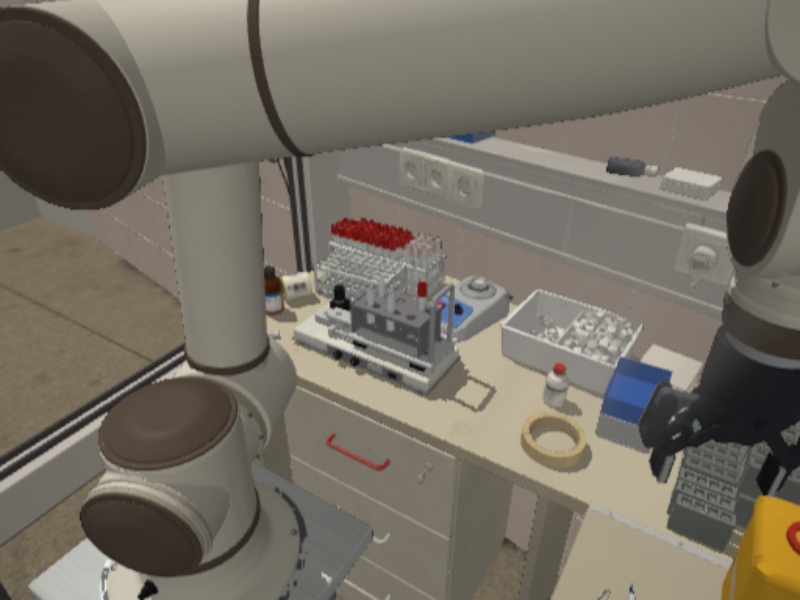

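View pics/sd0.png

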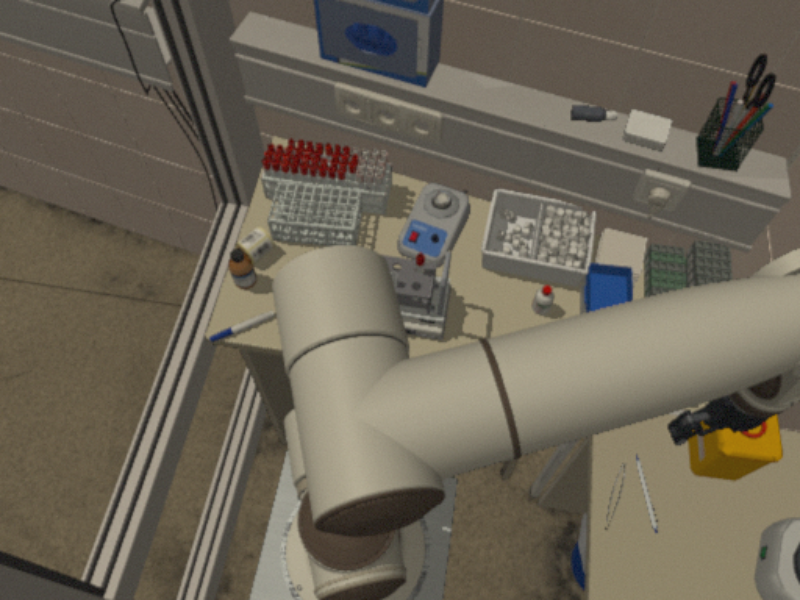

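The shaker is at about (380,340) in the scene view. The pin head is at (340,297), the red cap at (422,290) and the hoop at (450,300). The arm hides most of the shaker in the side view.

```bash
cat > h.py <<'E'
import numpy as np,cv2
def pts(c):
    d=c["depth"];f=192/np.tan(np.radians(float(c["fovy"]))/2)
    v,u=np.mgrid[0:384,0:512]
    P=np.stack([(u-c["cx"])/f*d,-(v-c["cy"])/f*d,-d,np.ones_like(d)],-1)
    W=P@np.linalg.inv(c["extrinsics"]).T
    W[d==0]=np.nan
    return W[...,:3]
def ray(c,u,v):
    f=192/np.tan(np.radians(float(c["fovy"]))/2);E=np.linalg.inv(c["extrinsics"])
    d=E[:3,:3]@np.array([(u-c["cx"])/f,-(v-c["cy"])/f,-1.]);return E[:3,3],d/np.linalg.norm(d)
def onz(c,u,v,z):
    o,d=ray(c,u,v);return o+d*(z-o[2])/d[2]
def proj(c,p):
    f=192/np.tan(np.radians(float(c["fovy"]))/2)
    q=c["extrinsics"]@np.append(p,1);return c["cx"]+f*q[0]/-q[2],c["cy"]-f*q[1]/-q[2]
E
python3 - <<'E'
from h import *
for n in("scene","side"):
    c=dict(np.load(n+"0.npz"));W=pts(c);b,g,rr=[c["color"][...,i].astype(int) for i in range(3)]
    inb=(W[...,0]>.25)&(W[...,0]<.75)&(W[...,1]>-.2)&(W[...,1]<.35)
    # red cap
    m=inb&(rr>110)&(g<60)&(b<60)
    N,L,S,C=cv2.connectedComponentsWithStats(m.astype(np.uint8))
    for i in range(1,N):
        if S[i,4]>8: print(n,"red",S[i],C[i].round(1),np.nanmedian(W[L==i],0).round(3),"top",np.nanpercentile(W[L==i][:,2],95).round(3))
    # rack top
    for z0,z1,nm in((.115,.130,"racktop"),(.028,.040,"deck"),(.176,.19,"hoop")):
        m=inb&(W[...,2]>z0)&(W[...,2]<z1)
        N,L,S,C=cv2.connectedComponentsWithStats(m.astype(np.uint8))
        for i in range(1,N):
            if S[i,4]>25:
                p=W[L==i][:,:2].astype(np.float32);print(n,nm,S[i].tolist(),[np.round(x,3) for x in cv2.minAreaRect(p)])
    m=inb&(np.maximum(np.maximum(rr,g),b)<45)&(W[...,2]>.05)
    N,L,S,C=cv2.connectedComponentsWithStats(m.astype(np.uint8))
    for i in range(1,N):
        if S[i,4]>15: print(n,"black",S[i].tolist(),C[i].round(1),np.nanmedian(W[L==i],0).round(3),np.nanmax(W[L==i][:,2]).round(3))
c=cv2.imread("pics/scene0.png");cv2.imwrite("pics/scrop.png",cv2.resize(c[160:260,170:310],None,fx=5.6,fy=5.6,interpolation=cv2.INTER_CUBIC))
E
```

```text
scene red [213 141  49  19 254] [236.2 149.5] [0.725 0.239 0.116] top 0.12
scene red [239 294  10   7  23] [244.1 297.7] [ 0.345 -0.045 -0.135] top -0.133
scene racktop [212, 141, 60, 19, 233] [array([0.73 , 0.218]), array([0.041, 0.24 ]), np.float64(1.353)]
scene racktop [224, 182, 52, 30, 689] [array([0.481, 0.01 ]), array([0.15 , 0.085]), np.float64(88.465)]
scene deck [247, 173, 22, 14, 113] [array([0.696, 0.123]), array([0.086, 0.054]), np.float64(2.716)]
scene deck [201, 174, 14, 10, 77] [array([0.62 , 0.277]), array([0.046, 0.056]), np.float64(1.186)]
scene deck [216, 176, 22, 13, 103] [array([0.622, 0.223]), array([0.048, 0.091]), np.float64(2.453)]
scene deck [182, 182, 18, 7, 57] [array([0.545, 0.305]), array([0.013, 0.059]), np.float64(50.992)]
scene deck [170, 190, 12, 5, 30] [array([0.484, 0.315]), array([0.016, 0.041]), np.float64(68.158)]
scene deck [290, 192, 36, 22, 138] [array([ 0.66 , -0.091]), array([0.023, 0.163]), np.float64(67.99)]
scene deck [329, 196, 14, 15, 42] [array([ 0.7  , -0.164]), array([0.005, 0.096]), np.float64(85.349)]
scene deck [188, 200, 106, 4
[... 1061 characters left out ...]
), np.float64(31.005)]
side deck [255, 140, 43, 27, 172] [array([ 0.629, -0.053]), array([0.078, 0.154]), np.float64(26.962)]
side deck [160, 154, 16, 14, 51] [array([0.546, 0.308]), array([0.013, 0.06 ]), np.float64(52.743)]
side deck [308, 164, 15, 6, 29] [array([ 0.602, -0.175]), array([0.047, 0.005]), np.float64(86.593)]
side deck [149, 173, 14, 9, 34] [array([0.473, 0.324]), array([0.017, 0.044]), np.float64(30.916)]
side deck [257, 202, 27, 12, 162] [array([ 0.431, -0.05 ]), array([0.027, 0.083]), np.float64(1.031)]
side hoop [282, 161, 7, 21, 70] [array([ 0.477, -0.082]), array([0.01 , 0.067]), np.float64(89.352)]
side black [148, 162, 8, 6, 32] [151.6 164.3] [0.481 0.329 0.099] 0.109
```

View pics/scrop.png

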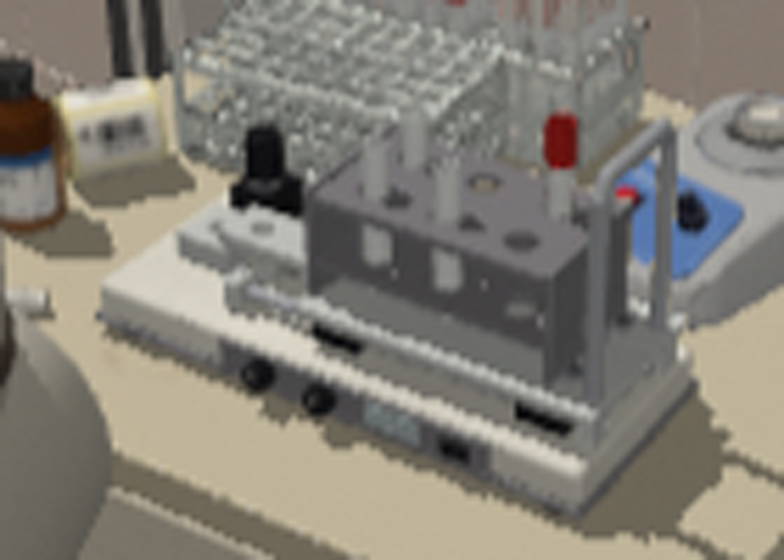

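The scene view shows the capped tube in the back row, at the place nearest the hoop. The shaker's yaw is about 0, the pin is at the back left, and the carriage is off its stop towards -y. Next I'll go over it with the wrist camera.

```bash
cat > mv.py <<'E'
import numpy as np,sys
from scipy.spatial.transform import Rotation as R
from rig import r
def go(pos,rpy=(np.pi,0,0)):
    s=r.read_state();A=R.from_euler("xyz",s["eef_rot"])
    t=A.inv().apply(np.array(pos)-s["eef_pos"])*100
    w=(A.inv()*R.from_euler("xyz",rpy)).as_rotvec(degrees=True)
    print("shift cm",t.round(2),"turn",w.round(2),"t",round(s["t"],2))
if __name__=="__main__":
    a=[float(x) for x in sys.argv[1:]]; go(a[:3],a[3:] if len(a)>3 else (np.pi,0,0))
E
python3 mv.py 0.5 0.03 0.34
```

```text
shift cm [ 47.34 -38.63  -9.19] turn [-5.000e-02  1.000e-02  2.251e+01] t 0.15
```

The manual's scale: shifts go in shares of 40 cm and turns go in shares of 90 degrees. Converting my numbers, 28 cm / 40 = 0.7, 24 cm / 40 = 0.6, 18 degrees / 90 = 0.2.

Emit:
{"name": "play_rows", "arguments": {
  "plan": [0.05,-0.0375,-0.05,0,0,0.0222,0.125,-0.1,-0.125,0,0,0.0444,0.2125,-0.175,-0.2,0,0,0.0778,0.3,-0.25,-0.23,0,0,0.1111,0.4,-0.325,-0.23,0,0,0.1333,0.5,-0.4,-0.23,0,0,0.1556,0.6,-0.4875,-0.23,0,0,0.1778,0.7,-0.575,-0.23,0,0,0.2],
  "grip": 0.5
}}

```text
t: 0.95
eef_pos: [0.3778, -0.1943, 0.3402]
eef_rot: [3.142, -0.0, 0.077]
ft_force: [0.8, -0.9, -0.5]
grip_width: 0.0426
gripper_force: 0.0
```

```bash
python3 mv.py 0.5 0.03 0.34
```

```text
shift cm [ 1.391e+01 -2.142e+01  2.000e-02] turn [ 0.   -0.01  4.4 ] t 0.95
```

In the tool's units: -21.4 cm / 40 = -0.535, -20.5 cm / 40 = -0.5125, 4.4 degrees / 90 = 0.0489.

Emit:
{"name": "play_rows", "arguments": {
  "plan": [0.05,-0.075,0,0,0,0.0111,0.1125,-0.175,0,0,0,0.0222,0.175,-0.275,0,0,0,0.0333,0.2375,-0.375,0,0,0,0.0444,0.3,-0.45,0,0,0,0.0489,0.3375,-0.5125,0,0,0,0.0489,0.3475,-0.535,0,0,0,0.0489,0.3475,-0.535,0,0,0,0.0489]
}}

```text
t: 1.75
eef_pos: [0.4995, 0.0137, 0.3398]
eef_rot: [-3.131, 0.001, 0.023]
ft_force: [-0.1, -0.4, -0.1]
grip_width: 0.0426
gripper_force: 0.0
```

```bash
python3 - <<'E'
from rig import r
import cv2,numpy as np
for n in("scene","side","wrist"):
    c=r.read_camera(n); np.savez(f"{n}1.npz",**c)
    if n=="wrist": cv2.imwrite("pics/w1.png",cv2.resize(c["color"],(800,600)))
from h import *
c=dict(np.load("wrist1.npz"));W=pts(c)
inb=(W[...,0]>.25)&(W[...,0]<.75)&(W[...,1]>-.2)&(W[...,1]<.35)
for z0,z1,nm in((.115,.130,"racktop"),(.030,.038,"deck"),(.170,.20,"hoop/cap"),(.139,.16,"tubes"),(.08,.1,"pin")):
    m=inb&(W[...,2]>z0)&(W[...,2]<z1)
    N,L,S,C=cv2.connectedComponentsWithStats(m.astype(np.uint8))
    for i in range(1,N):
        if S[i,4]>25:
            p=W[L==i];print(nm,S[i].tolist(),[np.round(x,4) for x in cv2.minAreaRect(p[:,:2].astype(np.float32))],np.nanmedian(p[:,2]).round(4))
E
```

```text
racktop [199, 142, 124, 67, 6373] [array([0.4817, 0.0109]), array([0.149 , 0.0809]), np.float64(89.4016)] 0.1237
racktop [334, 147, 9, 8, 35] [array([ 0.5167, -0.082 ]), array([0.0047, 0.0099]), np.float64(55.0235)] 0.1232
racktop [218, 162, 9, 7, 30] [array([0.4958, 0.0571]), array([0.0107, 0.0033]), np.float64(63.308)] 0.1235
racktop [328, 199, 9, 8, 41] [array([ 0.4498, -0.0817]), array([0.0044, 0.0096]), np.float64(36.5169)] 0.1228
deck [40, 1, 12, 14, 87] [array([0.6802, 0.2999]), array([0.0147, 0.0145]), np.float64(37.8304)] 0.0335
deck [56, 1, 12, 15, 78] [array([0.679 , 0.2778]), array([0.0159, 0.0142]), np.float64(65.6063)] 0.0336
deck [105, 0, 12, 13, 59] [array([0.6822, 0.2095]), array([0.0129, 0.0154]), np.float64(31.051)] 0.0338
deck [120, 0, 13, 13, 83] [array([0.6826, 0.1893]), array([0.0144, 0.0146]), np.float64(24.4648)] 0.0335
deck [137, 0, 11, 12, 77] [array([0.6845, 0.1681]), array([0.0122, 0.014 ]), np.float64(32.6134)] 0.0332
deck [152, 0, 12, 12, 87] [array([0.6858, 0.1484]), array([0.0123, 0.0145]), np.float64(15.363)] 0.0335
deck [172, 0, 14, 72, 415] [array(
[... 4477 characters left out ...]
736]), array([0.0212, 0.0202]), np.float64(46.6682)] 0.0912
pin [204, 138, 115, 8, 544] [array([0.519 , 0.0103]), array([0.1467, 0.0062]), np.float64(89.4608)] 0.0846
pin [328, 142, 8, 9, 31] [array([ 0.5169, -0.082 ]), array([0.0046, 0.0098]), np.float64(51.4022)] 0.0893
pin [15, 146, 25, 23, 314] [array([0.492 , 0.3264]), array([0.0321, 0.0248]), np.float64(20.7764)] 0.0842
pin [254, 159, 13, 10, 95] [array([0.4888, 0.0105]), array([0.0125, 0.0164]), np.float64(1.5726)] 0.0844
pin [287, 185, 14, 12, 116] [array([ 0.4503, -0.0378]), array([0.0145, 0.0184]), np.float64(23.3915)] 0.0845
pin [322, 190, 10, 10, 43] [array([ 0.4496, -0.0818]), array([0.004 , 0.0097]), np.float64(37.0024)] 0.0905
```

View pics/w1.png

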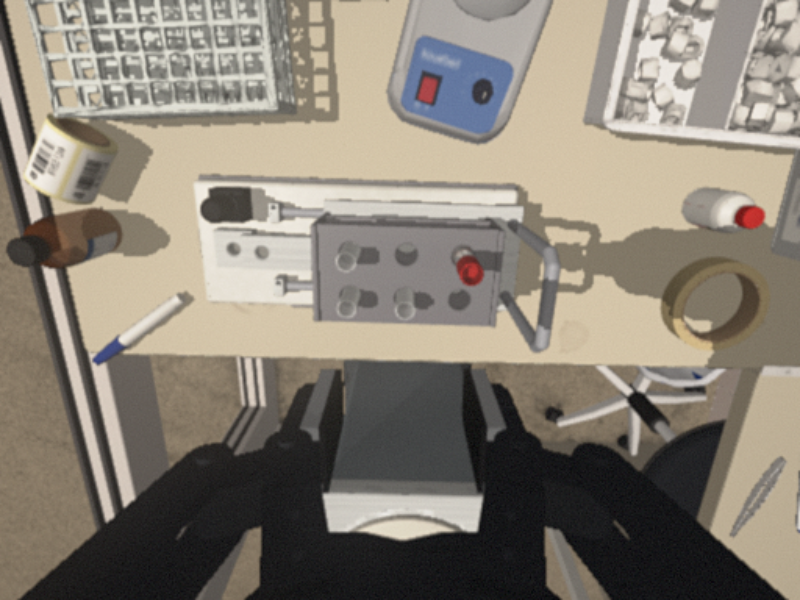

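The wrist view shows the whole shaker: the hoop bar at (550,290), the capped tube at (468,265), the pin at (225,205), the lug hole at (233,249) and the tongue hole at (262,252). From depth, the shaker origin is about (0.482, 0.061) with yaw about -0.01, the hoop is at (0.4814, -0.0837), and the carriage is about 28 mm off its stop.

```bash
python3 mv.py 0.4815 -0.0837 0.24 3.14159 0 -0.0097; python3 mv.py 0.4815 -0.0837 0.180 3.14159 0 -0.0097
```

```text
shift cm [-1.94  9.69  9.95] turn [-0.6   0.01  1.73] t 1.9
shift cm [-1.94  9.76 15.95] turn [-0.6   0.01  1.73] t 1.9
```

In the tool's units: 10 cm / 40 = 0.25, -1.9 cm / 40 = -0.0475, 1.7 degrees / 90 = 0.0189.

Emit:
{"name": "play_rows", "arguments": {
  "plan": [-0.0125,0.05,0.025,-0.0011,0,0.0044,-0.025,0.125,0.075,-0.0033,0,0.0089,-0.0375,0.2,0.15,-0.0067,0,0.0189,-0.0475,0.2425,0.225,-0.0067,0,0.0189,-0.0475,0.2425,0.25,-0.0067,0,0.0189,-0.0475,0.2425,0.25,-0.0067,0,0.0189,-0.0475,0.2425,0.25,-0.0067,0,0.0189,-0.0475,0.2425,0.25,-0.0067,0,0.0189],
  "grip": 0.37
}}

```text
t: 2.7
eef_pos: [0.4831, -0.0824, 0.2409]
eef_rot: [-3.142, -0.002, -0.007]
ft_force: [-0.3, 0.5, -1.0]
grip_width: 0.0315
gripper_force: 0.0
```

```bash
python3 mv.py 0.4815 -0.0837 0.180 3.14159 0 -0.0097
```

```text
shift cm [-0.17  0.13  6.09] turn [-0.   -0.12  0.17] t 2.7
```

In the tool's units: 6.1 cm / 40 = 0.1525, 6 cm / 40 = 0.15, 0.2 degrees / 90 = 0.0022.

Emit:
{"name": "play_rows", "arguments": {
  "plan": [-0.005,0.0025,0.0375,0,0,0.0022,-0.005,0.0025,0.0875,0,0,0.0022,-0.005,0.0025,0.125,0,0,0.0022,-0.005,0.0025,0.15,0,0,0.0022,-0.005,0.0025,0.1525,0,0,0.0022,-0.005,0.0025,0.1525,0,0,0.0022,-0.005,0.0025,0.1525,0,0,0.0022,-0.005,0.0025,0.1525,0,0,0.0022]
}}

```text
t: 3.5
eef_pos: [0.4809, -0.0838, 0.1791]
eef_rot: [-3.141, -0.001, -0.011]
ft_force: [-0.1, 0.4, -0.4]
grip_width: 0.0316
gripper_force: 0.0
```

Emit:
{"name": "play_rows", "arguments": {
  "plan": [0,0,0,0,0,0,0,0,0,0,0,0,0,0,0,0,0,0,0,0,0,0,0,0,0,0,0,0,0,0,0,0,0,0,0,0,0,0,0,0,0,0,0,0,0,0,0,0],
  "grip": 0,
  "force": 25
}}

```text
t: 4.3
eef_pos: [0.4807, -0.0838, 0.1786]
eef_rot: [-3.141, -0.0, -0.011]
ft_force: [0.4, 0.1, 4.7]
grip_width: 0.0088
gripper_force: 24.6
```

```bash
python3 -c "
from rig import r
s=r.read_state();print(s['eef_pos'],s['eef_rot'],s['grip_width'],s['gripper_force'],s['ft_force'])"
```

```text
[ 0.48067392 -0.08381443  0.17861482] [-3.14130395e+00 -4.17116649e-04 -1.09929225e-02] 0.00883553572835792 24.550832211971283 [0.42101015 0.0541113  4.68929015]
```

In the tool's units: -2.9 cm / 40 = -0.0725, -2.8 cm / 40 = -0.07.

Emit:
{"name": "play_rows", "arguments": {
  "plan": [0,-0.01,0,0,0,0,0,-0.0225,0,0,0,0,0,-0.035,0,0,0,0,0,-0.0475,0,0,0,0,0,-0.0575,0,0,0,0,0,-0.065,0,0,0,0,0,-0.07,0,0,0,0,0,-0.0725,0,0,0,0]
}}

```text
t: 5.1
eef_pos: [0.481, -0.0549, 0.1786]
eef_rot: [3.141, -0.0, -0.011]
ft_force: [-0.5, -1.6, 5.4]
grip_width: 0.0089
gripper_force: 24.6
```

In the tool's units: -0.4 cm / 40 = -0.01, -0.35 cm / 40 = -0.0088.

Emit:
{"name": "play_rows", "arguments": {
  "plan": [0,-0.0013,0,0,0,0,0,-0.0025,0,0,0,0,0,-0.0038,0,0,0,0,0,-0.005,0,0,0,0,0,-0.0063,0,0,0,0,0,-0.0075,0,0,0,0,0,-0.0088,0,0,0,0,0,-0.01,0,0,0,0]
}}

```text
t: 5.9
eef_pos: [0.481, -0.0526, 0.1786]
eef_rot: [3.137, -0.0, -0.012]
ft_force: [-0.9, -13.6, 5.4]
grip_width: 0.009
gripper_force: 25.0
```

The stop is reached: resistance is 13.6 N. I'll release the hoop and rise.

In the tool's units: -11 cm / 40 = -0.275, -6 cm / 40 = -0.15.

Emit:
{"name": "play_rows", "arguments": {
  "plan": [0,0,0,0,0,0,0,0,0,0,0,0,0,0,0,0,0,0,0,0,0,0,0,0,0,0,0,0,0,0,0,0,-0.05,0,0,0,0,0,-0.15,0,0,0,0,0,-0.275,0,0,0],
  "grip": 0.37
}}

```text
t: 6.7
eef_pos: [0.4801, -0.0507, 0.2881]
eef_rot: [-3.141, 0.003, -0.011]
ft_force: [1.2, 0.1, 0.6]
grip_width: 0.0318
gripper_force: 0.0
```

```bash
python3 mv.py 0.50 0.15 0.32 3.14159 0 -0.0097
```

```text
shift cm [  1.76 -20.09  -3.19] turn [-0.04  0.2  -0.07] t 6.7
```

In the tool's units: -20.1 cm / 40 = -0.5025, -19 cm / 40 = -0.475, 0.2 degrees / 90 = 0.0022.

Emit:
{"name": "play_rows", "arguments": {
  "plan": [0.0075,-0.075,-0.025,0,0.0011,0,0.0175,-0.1875,-0.05,0,0.0022,0,0.025,-0.3,-0.08,0,0.0022,0,0.035,-0.4,-0.08,0,0.0022,0,0.045,-0.475,-0.08,0,0.0022,0,0.045,-0.5025,-0.08,0,0.0022,0,0.045,-0.5025,-0.08,0,0.0022,0,0.045,-0.5025,-0.08,0,0.0022,0],
  "grip": 0.5
}}

```text
t: 7.5
eef_pos: [0.5064, 0.0387, 0.3198]
eef_rot: [-3.105, -0.001, 0.058]
ft_force: [0.2, -1.2, 0.8]
grip_width: 0.0428
gripper_force: 0.0
```

```bash
python3 - <<'E'
from rig import r
from h import *
print(r.read_state()["eef_pos"],r.read_state()["eef_rot"])
c=r.read_camera("wrist"); np.savez("wrist2.npz",**c);W=pts(c)
cv2.imwrite("pics/w2.png",cv2.resize(c["color"][60:260,130:400],(800,593),interpolation=cv2.INTER_CUBIC))
inb=(W[...,0]>.36)&(W[...,0]<.6)&(W[...,1]>-.2)&(W[...,1]<.25)
for z0,z1,nm in((.118,.130,"racktop"),(.030,.038,"deck"),(.170,.20,"hoop/cap"),(.139,.16,"tubes"),(.088,.096,"pin"),(.056,.064,"tongue")):
    m=inb&(W[...,2]>z0)&(W[...,2]<z1)
    N,L,S,C=cv2.connectedComponentsWithStats(m.astype(np.uint8))
    for i in range(1,N):
        if S[i,4]>60:
            p=W[L==i];print(nm,S[i].tolist(),[np.round(x,4) for x in cv2.minAreaRect(p[:,:2].astype(np.float32))],np.nanmedian(p[:,2]).round(4))
E
```

```text
[0.50637852 0.03874068 0.31978186] [-3.10492080e+00 -1.19180935e-03  5.79818995e-02]
racktop [197, 149, 131, 75, 6905] [array([0.4822, 0.0407]), array([0.1485, 0.0807]), np.float64(89.5528)] 0.1237
deck [314, 87, 29, 9, 98] [array([ 0.5956, -0.0427]), array([0.0387, 0.0067]), np.float64(76.2923)] 0.0359
deck [143, 117, 216, 84, 3977] [array([0.4833, 0.0607]), array([0.3083, 0.1229]), np.float64(89.6424)] 0.0335
deck [340, 155, 15, 12, 72] [array([ 0.5046, -0.0838]), array([0.0266, 0.008 ]), np.float64(53.1866)] 0.0335
deck [333, 165, 18, 32, 358] [array([ 0.4703, -0.0812]), array([0.0242, 0.0481]), np.float64(88.7674)] 0.0335
deck [332, 202, 14, 11, 88] [array([ 0.4292, -0.0799]), array([0.025 , 0.0133]), np.float64(47.1594)] 0.0335
hoop/cap [341, 173, 24, 71, 774] [array([ 0.4819, -0.0537]), array([0.0101, 0.0766]), np.float64(88.952)] 0.1852
hoop/cap [295, 181, 17, 17, 111] [array([ 0.5   , -0.0032]), array([0.0159, 0.0153]), np.float64(80.3279)] 0.174
tubes [344, 165, 12, 11, 68] [array([ 0.5176, -0.0521]), array([0.0041, 0.0096]), np.float64(43.1653)] 0.1494
tubes [213, 168, 15, 
[... 259 characters left out ...]
0.0143, 0.0147]), np.float64(45.2195)] 0.1476
tubes [251, 201, 14, 16, 133] [array([0.4647, 0.0412]), array([0.0146, 0.0145]), np.float64(3.8383)] 0.1477
tubes [335, 222, 11, 13, 83] [array([ 0.4501, -0.0521]), array([0.0045, 0.0096]), np.float64(31.0618)] 0.1499
pin [149, 131, 16, 17, 216] [array([0.5254, 0.1736]), array([0.0203, 0.0191]), np.float64(3.4903)] 0.0914
tongue [154, 124, 23, 24, 218] [array([0.5254, 0.1738]), array([0.0302, 0.0291]), np.float64(0.1007)] 0.0577
tongue [208, 133, 133, 78, 1878] [array([0.4827, 0.0262]), array([0.1787, 0.0991]), np.float64(89.3911)] 0.0596
tongue [152, 153, 45, 27, 963] [array([0.4835, 0.1626]), array([0.0626, 0.0326]), np.float64(89.6967)] 0.0598
```

View pics/w2.png

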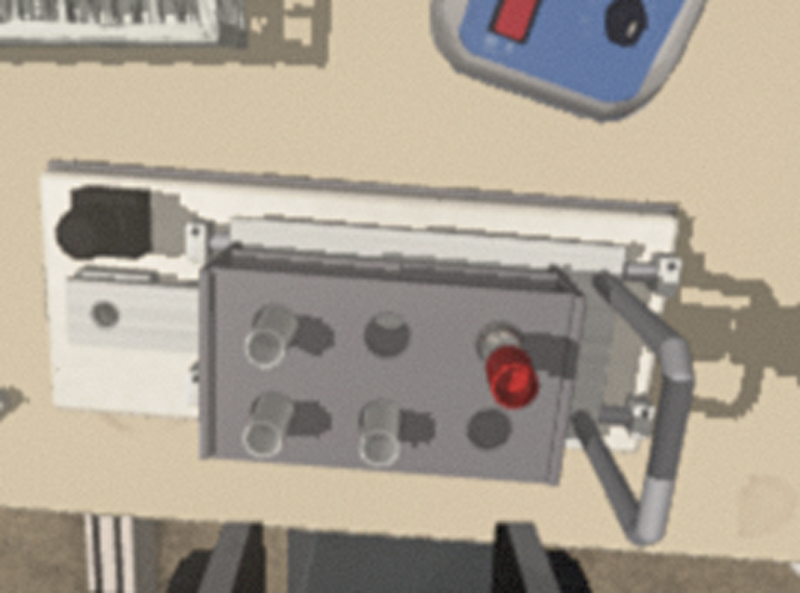

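The crop shows the carriage parked, the tongue hole at (105,315) and the pin at (85,230). The rack, tubes and hoop have all moved 29.9 mm in y. Next I'll measure the hole and go over the pin.

```bash
cat > hole.py <<'E'
from h import *
def hole(c,guess,z=.06):
    u,v=[int(round(x)) for x in proj(c,guess)];g=cv2.cvtColor(c["color"],cv2.COLOR_BGR2GRAY)
    k=14;P=g[v-k:v+k+1,u-k:u+k+1];P=cv2.resize(P,None,fx=8,fy=8,interpolation=cv2.INTER_CUBIC)
    t,b=cv2.threshold(P,0,255,cv2.THRESH_BINARY_INV+cv2.THRESH_OTSU)
    cs,_=cv2.findContours(b,cv2.RETR_EXTERNAL,cv2.CHAIN_APPROX_NONE)
    for q in cs:
        if len(q)<40: continue
        e=cv2.fitEllipse(q);x=u-k+(e[0][0]+.5)/8-.5;y=v-k+(e[0][1]+.5)/8-.5
        print("ell",round(x,2),round(y,2),np.round(np.array(e[1])/8,2),"->",onz(c,x,y,z).round(4))
E
python3 - <<'E'
from hole import *
c=dict(np.load("wrist2.npz"))
hole(c,[.4829,.1743,.06])
c=dict(np.load("scene1.npz")); hole(c,[.4829,.145,.06])
E
python3 mv.py 0.52 0.1736 0.20 3.14159 0 -0.0097
```

```text
ell 165.02 165.67 [ 8.96 10.  ] -> [0.4837 0.1752 0.06  ]
ell 172.56 153.55 [ 4.05 37.78] -> [0.5016 0.1639 0.06  ]
ell 203.28 192.12 [1.74 3.44] -> [0.4984 0.2097 0.06  ]
ell 218.74 198.71 [28.69 32.74] -> [0.4932 0.144  0.06  ]
shift cm [  2.12 -12.93  12.48] turn [-2.11 -0.01  3.89] t 7.55
```

In the tool's units: -12.9 cm / 40 = -0.3225, 12.5 cm / 40 = 0.3125, 3.9 degrees / 90 = 0.0433.

Emit:
{"name": "play_rows", "arguments": {
  "plan": [0.0075,-0.05,0,-0.0044,0,0.0111,0.0175,-0.1,0.025,-0.0089,0,0.0222,0.025,-0.15,0.05,-0.0133,0,0.0333,0.035,-0.2,0.1,-0.0178,0,0.0389,0.045,-0.25,0.15,-0.0233,0,0.0433,0.0525,-0.3,0.225,-0.0233,0,0.0433,0.0525,-0.3225,0.3,-0.0233,0,0.0433,0.0525,-0.3225,0.3125,-0.0233,0,0.0433]
}}

```text
t: 8.35
eef_pos: [0.5261, 0.0406, 0.2236]
eef_rot: [-3.107, 0.002, 0.06]
ft_force: [-0.5, 0.3, 0.5]
grip_width: 0.0428
gripper_force: 0.0
```

```bash
python3 - <<'E'
from rig import r
from hole import *
print(r.read_state()["eef_pos"],r.read_state()["eef_rot"])
c=r.read_camera("wrist"); np.savez("wrist3.npz",**c);W=pts(c)
hole(c,[.4835,.1745,.06])
inb=(W[...,0]>.36)&(W[...,0]<.6)&(W[...,1]>0.1)&(W[...,1]<.25)
for z0,z1,nm in((.0895,.096,"pin"),(.056,.064,"tongue")):
    m=inb&(W[...,2]>z0)&(W[...,2]<z1)
    N,L,S,C=cv2.connectedComponentsWithStats(m.astype(np.uint8))
    for i in range(1,N):
        if S[i,4]>60:
            p=W[L==i];print(nm,S[i].tolist(),[np.round(x,4) for x in cv2.minAreaRect(p[:,:2].astype(np.float32))],np.nanmedian(p[:,2]).round(4))
E
python3 mv.py 0.5248 0.1736 0.083 3.14159 0 -0.0097
```

```text
[0.52608778 0.04061314 0.22355504] [-3.10659956e+00  2.21377334e-03  6.02510444e-02]
ell 137.31 203.64 [10.52 12.32] -> [0.4838 0.1751 0.06  ]
ell 155.3 190.75 [ 1.9  47.63] -> [0.5004 0.1542 0.06  ]
pin [111, 165, 21, 20, 315] [array([0.5258, 0.1744]), array([0.0191, 0.0187]), np.float64(69.065)] 0.0915
tongue [121, 152, 31, 30, 389] [array([0.5252, 0.1742]), array([0.031 , 0.0306]), np.float64(0.3002)] 0.0578
tongue [190, 163, 16, 18, 226] [array([0.5245, 0.1084]), array([0.0168, 0.0172]), np.float64(89.6528)] 0.0596
tongue [120, 188, 55, 32, 1365] [array([0.4834, 0.1647]), array([0.059 , 0.0329]), np.float64(89.611)] 0.0596
shift cm [  0.79 -12.79  14.29] turn [-2.    0.36  4.  ] t 8.4
```

```bash
python3 -c "
from rig import r
import numpy as np
s=r.read_state();print(s['joint_pos'].round(3),s['eef_pos'],s['ft_force'],s['joint_torque'].round(1))"
```

```text
[0.059 0.028 0.062 1.61  0.035 3.141] [0.52556402 0.04061848 0.22137506] [ 2.36746043  0.3421573  -2.54663873] [ -0.  -58.   55.2   0.7   0.1  -0. ]
```

J6 is at its limit, so I'll use yaw about 90° instead. The jaws then close along x, which also suits the tube.

```bash
python3 mv.py 0.5255 0.174 0.22 3.14159 0 1.562
```

```text
shift cm [  0.8 -13.3   0.6] turn [ -1.83  -1.27 -86.04] t 8.4
```

In the tool's units: -10.6 cm / 40 = -0.265, -9.3 cm / 40 = -0.2325, -64 degrees / 90 = -0.7111.

Emit:
{"name": "play_rows", "arguments": {
  "plan": [0.0025,-0.0325,0,-0.0022,-0.0011,-0.0889,0.005,-0.065,0,-0.0044,-0.0022,-0.1778,0.0075,-0.1,0,-0.0067,-0.0044,-0.2667,0.01,-0.1325,0,-0.0089,-0.0056,-0.3556,0.0125,-0.165,0,-0.01,-0.0067,-0.4444,0.015,-0.2,0.005,-0.0111,-0.0078,-0.5333,0.0175,-0.2325,0.01,-0.0133,-0.0089,-0.6222,0.02,-0.265,0.015,-0.0156,-0.01,-0.7111]
}}

```text
t: 9.2
eef_pos: [0.5279, 0.1478, 0.2233]
eef_rot: [-3.137, -0.006, 1.183]
ft_force: [0.2, 0.6, -0.4]
grip_width: 0.0427
gripper_force: 0.0
```

```bash
python3 mv.py 0.5255 0.174 0.21 3.14159 0 1.562
```

```text
shift cm [ 2.32 -1.2   1.35] turn [ -0.17  -0.4  -21.69] t 9.2
```

In the tool's units: 2.3 cm / 40 = 0.0575, -1.2 cm / 40 = -0.03, -21.7 degrees / 90 = -0.2411.

Emit:
{"name": "play_rows", "arguments": {
  "plan": [0.015,-0.0075,0,0,0,-0.0889,0.0325,-0.015,0.01,0,-0.0022,-0.1778,0.05,-0.025,0.025,-0.0011,-0.0044,-0.2411,0.0575,-0.03,0.035,-0.0022,-0.0044,-0.2411,0.0575,-0.03,0.035,-0.0022,-0.0044,-0.2411,0.0575,-0.03,0.035,-0.0022,-0.0044,-0.2411,0.0575,-0.03,0.035,-0.0022,-0.0044,-0.2411,0.0575,-0.03,0.035,-0.0022,-0.0044,-0.2411]
}}

```text
t: 10.0
eef_pos: [0.5257, 0.1732, 0.2102]
eef_rot: [3.141, -0.001, 1.555]
ft_force: [-0.7, -0.4, 0.1]
grip_width: 0.0427
gripper_force: 0.0
```

```bash
cat > look.py <<'E'
import sys
from rig import r
from hole import *
print(r.read_state()["eef_pos"],r.read_state()["eef_rot"])
c=r.read_camera("wrist"); np.savez(sys.argv[1]+".npz",**c);W=pts(c)
cv2.imwrite("pics/%s.png"%sys.argv[1],cv2.resize(c["color"],(800,600)))
hole(c,[.4835,.1745,.06])
inb=(W[...,0]>.36)&(W[...,0]<.6)&(W[...,1]>0.1)&(W[...,1]<.25)
for z0,z1,nm in((.0895,.097,"pin"),(.056,.064,"tongue"),(.03,.038,"deck")):
    m=inb&(W[...,2]>z0)&(W[...,2]<z1)
    N,L,S,C=cv2.connectedComponentsWithStats(m.astype(np.uint8))
    for i in range(1,N):
        if S[i,4]>60:
            p=W[L==i];print(nm,S[i].tolist(),[np.round(x,4) for x in cv2.minAreaRect(p[:,:2].astype(np.float32))],np.nanmedian(p[:,2]).round(4))
E
python3 look.py w4
python3 mv.py 0.5255 0.174 0.083 3.14159 0 1.562
```

```text
[0.52574473 0.17318864 0.21022643] [ 3.14056898e+00 -5.98470951e-04  1.55540173e+00]
ell 214.94 176.11 [12.   13.71] -> [0.4833 0.1761 0.06  ]
pin [246, 175, 23, 22, 356] [array([0.5247, 0.1749]), array([0.0191, 0.019 ]), np.float64(44.0789)] 0.0914
pin [172, 245, 23, 5, 82] [array([0.4534, 0.116 ]), array([0.0018, 0.0202]), np.float64(88.7349)] 0.0929
pin [220, 244, 36, 6, 140] [array([0.5055, 0.1155]), array([0.0023, 0.0338]), np.float64(89.3491)] 0.0934
tongue [172, 158, 93, 86, 2797] [array([0.4827, 0.1476]), array([0.0935, 0.0991]), np.float64(89.2083)] 0.0597
tongue [242, 161, 30, 30, 372] [array([0.5248, 0.1748]), array([0.0305, 0.0294]), np.float64(89.3888)] 0.0577
deck [159, 132, 117, 101, 6282] [array([0.482 , 0.1579]), array([0.1164, 0.1253]), np.float64(89.4661)] 0.0335
shift cm [ 0.07 -0.04 12.72] turn [ 0.06 -0.04 -0.36] t 10.05
```

View pics/w4.png

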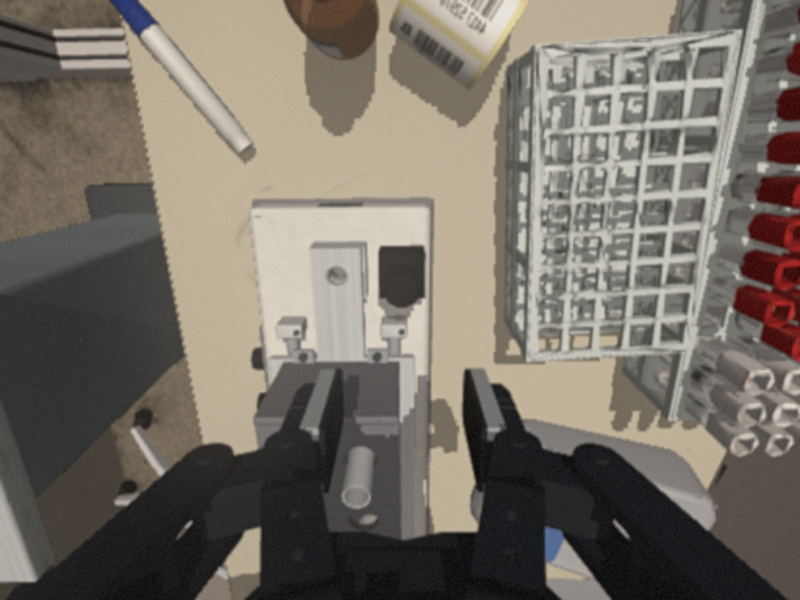

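The view shows the jaws centred on the pin head at (402,275), with the tongue hole at (337,274). Going down onto the pin.

In the tool's units: 12.7 cm / 40 = 0.3175, 12 cm / 40 = 0.3, -0.3 degrees / 90 = -0.0033.

Emit:
{"name": "play_rows", "arguments": {
  "plan": [0,0,0.05,0,0,0,0,0,0.125,0,0,-0.0033,0,0,0.2,0,0,-0.0033,0,0,0.2625,0,0,-0.0033,0,0,0.3,0,0,-0.0033,0,0,0.3175,0,0,-0.0033,0,0,0.3175,0,0,-0.0033,0,0,0.3175,0,0,-0.0033]
}}

```text
t: 10.85
eef_pos: [0.5263, 0.1737, 0.0842]
eef_rot: [3.139, -0.001, 1.562]
ft_force: [-0.5, -0.1, 0.1]
grip_width: 0.0429
gripper_force: 0.0
```

Emit:
{"name": "play_rows", "arguments": {
  "plan": [0,0,0,0,0,0,0,0,0,0,0,0,0,0,0,0,0,0,0,0,0,0,0,0,0,0,0,0,0,0,0,0,0,0,0,0,0,0,0,0,0,0,0,0,0,0,0,0],
  "grip": 0,
  "force": 30
}}

```text
t: 11.65
eef_pos: [0.5263, 0.1738, 0.0842]
eef_rot: [3.139, -0.001, 1.562]
ft_force: [-0.4, -0.3, 5.8]
grip_width: 0.0204
gripper_force: 29.5
```

In the tool's units: -3.5 cm / 40 = -0.0875, -3.2 cm / 40 = -0.08.

Emit:
{"name": "play_rows", "arguments": {
  "plan": [0,0,-0.0075,0,0,0,0,0,-0.02,0,0,0,0,0,-0.035,0,0,0,0,0,-0.05,0,0,0,0,0,-0.065,0,0,0,0,0,-0.08,0,0,0,0,0,-0.0875,0,0,0,0,0,-0.0875,0,0,0]
}}

```text
t: 12.45
eef_pos: [0.5259, 0.1736, 0.1185]
eef_rot: [3.14, -0.001, 1.562]
ft_force: [-1.2, -0.3, 0.1]
grip_width: 0.0207
gripper_force: 29.4
```

```bash
python3 look.py w5
```

```text
[0.52591807 0.17362594 0.1185442 ] [ 3.14016434e+00 -7.47788671e-04  1.56193556e+00]
ell 196.56 212.95 [15.89 19.26] -> [0.4833 0.1763 0.06  ]
pin [229, 314, 25, 11, 210] [array([0.5144, 0.115 ]), array([0.0157, 0.0027]), np.float64(1.2793)] 0.0935
tongue [158, 187, 64, 100, 3637] [array([0.4789, 0.1558]), array([0.0839, 0.0406]), np.float64(76.2781)] 0.0596
tongue [235, 192, 44, 41, 1206] [array([0.5252, 0.1747]), array([0.0306, 0.03  ]), np.float64(89.7667)] 0.0576
tongue [238, 275, 29, 28, 343] [array([0.5208, 0.1114]), array([0.0175, 0.0288]), np.float64(63.4051)] 0.0599
tongue [138, 281, 19, 13, 122] [array([0.4381, 0.1162]), array([0.0162, 0.0071]), np.float64(32.7994)] 0.0591
deck [120, 148, 163, 133, 9592] [array([0.482 , 0.1579]), array([0.1169, 0.1253]), np.float64(89.4397)] 0.0335
```

View pics/w5.png

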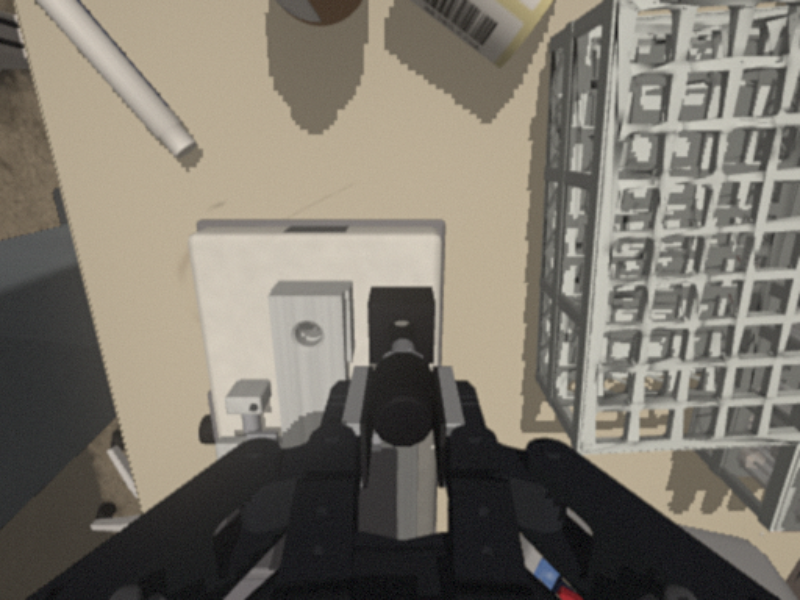

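```bash
python3 - <<'E'
from hole import *
c=dict(np.load("w5.npz"));I=c["color"]
a=cv2.resize(I[192:236,172:224],(624,528),interpolation=cv2.INTER_CUBIC)
cv2.imwrite("pics/c5.png",a)
print("socket hole approx",onz(c,257,206.5,.058))
for y in (.1735,.1745,.1755,.1765): print(y,[np.round(12*(np.array(proj(c,[.4833+dx,y+dy,.06]))-[172,192])).tolist() for dx,dy in((0,.006),(0,-.006))])
E
```

```text
socket hole approx [0.52546911 0.17989149 0.058     ]
0.1735 [[290.0, 200.0], [306.0, 389.0]]
0.1745 [[288.0, 184.0], [304.0, 373.0]]
0.1755 [[287.0, 168.0], [303.0, 358.0]]
0.1765 [[286.0, 152.0], [302.0, 342.0]]
```

View pics/c5.png

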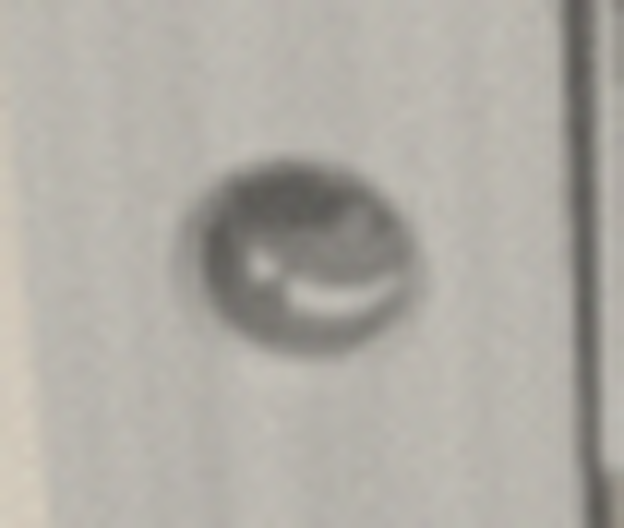

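The pin is held. The tongue hole measures about (0.4833, 0.176). Geometry from the socket puts it about 1 mm lower in y, so I'll aim between the two.

```bash
python3 mv.py 0.4838 0.1746 0.1165 3.14159 0 1.562
```

```text
shift cm [ 0.06 -4.2   0.15] turn [ 0.05 -0.03 -0.  ] t 12.5
```

In the tool's units: -4.2 cm / 40 = -0.105, 0.05 cm / 40 = 0.0013.

Emit:
{"name": "play_rows", "arguments": {
  "plan": [0,-0.0125,0,0,0,0,0,-0.0375,0,0,0,0,0,-0.0625,0,0,0,0,0.0013,-0.0875,0,0,0,0,0.0013,-0.105,0,0,0,0,0.0013,-0.105,0.005,0,0,0,0.0013,-0.105,0.005,0,0,0,0.0013,-0.105,0.005,0,0,0]
}}

```text
t: 13.3
eef_pos: [0.4839, 0.1744, 0.1159]
eef_rot: [3.141, -0.001, 1.562]
ft_force: [0.3, -0.3, -1.6]
grip_width: 0.021
gripper_force: 29.4
```

```bash
python3 - <<'E'
from rig import r
from h import *
s=r.read_state();print(s["eef_pos"],s["ft_force"])
c=r.read_camera("wrist");np.savez("w6.npz",**c)
I=c["color"];u,v=[int(x) for x in proj(c,[.484,.175,.065])]
print(u,v);cv2.imwrite("pics/w6.png",cv2.resize(I[v-35:v+40,u-50:u+50],(800,600),interpolation=cv2.INTER_CUBIC))
E
python3 mv.py 0.4840 0.1746 0.1165 3.14159 0 1.562
```

```text
[0.48388713 0.17444328 0.11587235] [ 0.27103166 -0.26674095 -1.62272561]
257 219
shift cm [ 0.02  0.01 -0.06] turn [ 0.04 -0.03 -0.01] t 13.35
```

View pics/w6.png

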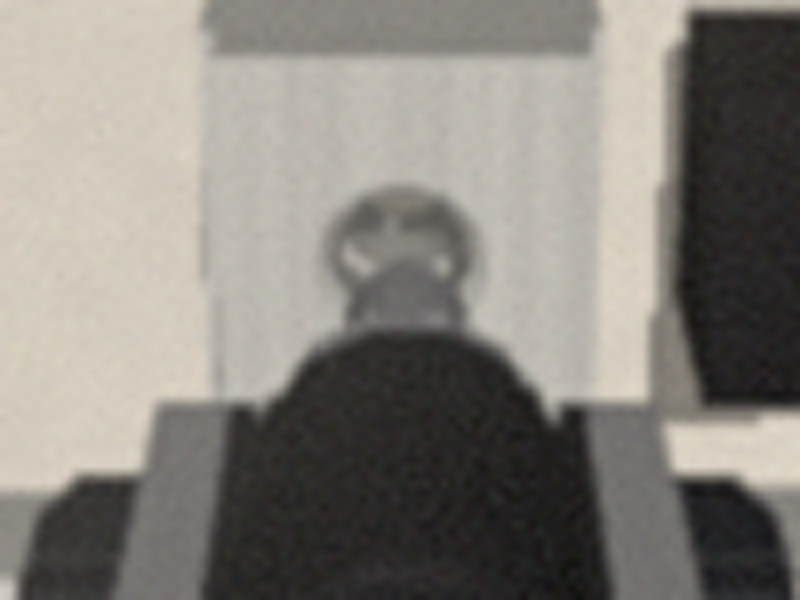

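The view shows the shank centred on the hole in x (406 against 402), just above it. I'll insert gently.

Emit:
{"name": "play_rows", "arguments": {
  "plan": [0,0,0.005,0,0,0,0,0,0.01,0,0,0,0,0,0.015,0,0,0,0,0,0.02,0,0,0,0,0,0.025,0,0,0,0,0,0.0275,0,0,0,0,0,0.03,0,0,0,0,0,0.0325,0,0,0]
}}

```text
t: 14.15
eef_pos: [0.4837, 0.1745, 0.1029]
eef_rot: [3.141, -0.001, 1.562]
ft_force: [-0.3, 0.0, -1.1]
grip_width: 0.0205
gripper_force: 29.4
```

In the tool's units: 1.4 cm / 40 = 0.035, 1.3 cm / 40 = 0.0325.

Emit:
{"name": "play_rows", "arguments": {
  "plan": [0,0,0.005,0,0,0,0,0,0.01,0,0,0,0,0,0.015,0,0,0,0,0,0.02,0,0,0,0,0,0.025,0,0,0,0,0,0.03,0,0,0,0,0,0.0325,0,0,0,0,0,0.035,0,0,0]
}}

```text
t: 14.95
eef_pos: [0.4837, 0.1744, 0.0888]
eef_rot: [3.141, -0.0, 1.562]
ft_force: [0.1, -0.1, -0.4]
grip_width: 0.0207
gripper_force: 29.4
```

In the tool's units: 0.4 cm / 40 = 0.01, 0.35 cm / 40 = 0.0088.

Emit:
{"name": "play_rows", "arguments": {
  "plan": [0,0,0.0025,0,0,0,0,0,0.0038,0,0,0,0,0,0.005,0,0,0,0,0,0.0063,0,0,0,0,0,0.0075,0,0,0,0,0,0.0088,0,0,0,0,0,0.01,0,0,0,0,0,0.01,0,0,0]
}}

```text
t: 15.75
eef_pos: [0.4838, 0.1745, 0.0862]
eef_rot: [3.14, -0.001, 1.562]
ft_force: [-3.5, -1.6, 10.9]
grip_width: 0.0209
gripper_force: 30.5
```

The pin is home: TCP z is 0.0862 as expected, with 11 N resistance. Releasing and rising.

In the tool's units: -13 cm / 40 = -0.325, -8 cm / 40 = -0.2.

Emit:
{"name": "play_rows", "arguments": {
  "plan": [0,0,0,0,0,0,0,0,0,0,0,0,0,0,0,0,0,0,0,0,0,0,0,0,0,0,-0.025,0,0,0,0,0,-0.1,0,0,0,0,0,-0.2,0,0,0,0,0,-0.325,0,0,0],
  "grip": 0.5
}}

```text
t: 16.55
eef_pos: [0.4828, 0.1741, 0.2158]
eef_rot: [-3.14, 0.0, 1.562]
ft_force: [1.5, -0.2, 0.5]
grip_width: 0.0424
gripper_force: 0.0
```

```bash
python3 look.py w7 | grep -v deck; python3 - <<'E'
from h import *
W=pts(dict(np.load("w7.npz")));p=W.reshape(-1,3);p=p[(abs(p[:,0]-.484)<.02)&(abs(p[:,1]-.175)<.02)]
h,_=np.histogram(p[:,2],np.arange(.055,.1,.003));print(h)
E
python3 mv.py 0.50 -0.003 0.26 3.14159 0 1.562
```

```text
[0.48281641 0.17407648 0.21575345] [-3.14021197e+00  2.67494214e-04  1.56190652e+00]
ell 258.36 179.95 [24.98 26.37] -> [0.4832 0.1705 0.06  ]
pin [248, 174, 23, 22, 399] [array([0.4838, 0.1754]), array([0.0203, 0.0205]), np.float64(0.0719)] 0.0933
pin [219, 242, 78, 5, 294] [array([0.4819, 0.1156]), array([0.0017, 0.0761]), np.float64(89.4704)] 0.0932
tongue [213, 157, 91, 82, 2153] [array([0.481 , 0.1499]), array([0.0989, 0.0895]), np.float64(1.9489)] 0.0597
tongue [285, 161, 30, 28, 703] [array([0.5252, 0.175 ]), array([0.0295, 0.03  ]), np.float64(89.6586)] 0.0576
[ 15 591  17   5  17  15  17  17  23  18  34  60 278  78   0]
shift cm [-17.75   1.71  -3.51] turn [ 0.54 -0.21 -0.01] t 16.6
```

The pin's top reads 0.0933, 2 mm higher than stowed, so it is fully home. On to the capped tube.

In the tool's units: -17.8 cm / 40 = -0.445, -17 cm / 40 = -0.425, 0.5 degrees / 90 = 0.0056.

Emit:
{"name": "play_rows", "arguments": {
  "plan": [-0.0375,0,-0.05,0,0,0,-0.1125,0.0075,-0.0875,0.0022,0,0,-0.2,0.015,-0.0875,0.0044,-0.0011,0,-0.3,0.025,-0.0875,0.0056,-0.0022,0,-0.375,0.035,-0.0875,0.0056,-0.0022,0,-0.425,0.0425,-0.0875,0.0056,-0.0022,0,-0.445,0.0425,-0.0875,0.0056,-0.0022,0,-0.445,0.0425,-0.0875,0.0056,-0.0022,0]
}}

```text
t: 17.4
eef_pos: [0.499, -0.0044, 0.2503]
eef_rot: [-3.134, 0.003, 1.56]
ft_force: [0.2, 0.9, -0.1]
grip_width: 0.043
gripper_force: 0.0
```

```bash
python3 - <<'E'
from rig import r
from h import *
s=r.read_state();print(s["eef_pos"],s["eef_rot"],s["joint_pos"].round(2))
for n in("wrist","scene","side"):
    c=r.read_camera(n);W=pts(c);b,g,rr=[c["color"][...,i].astype(int) for i in range(3)]
    m=(rr>90)&(g<60)&(b<60)&(abs(W[...,0]-.5)<.04)&(abs(W[...,1])<.04)&(W[...,2]>.14)
    if m.sum(): print(n,m.sum(),np.nanmean(W[m],0),np.nanmax(W[m],0),np.nanmin(W[m],0))
    m=(abs(W[...,0]-.5)<.02)&(abs(W[...,1]+.003)<.02)&(W[...,2]>.170)&(W[...,2]<.18)
    if m.sum()>20: print("top",cv2.minAreaRect(W[m][:,:2].astype(np.float32)))
E
python3 mv.py 0.50 -0.003 0.163 3.14159 0 1.562
```

```text
[ 0.49900143 -0.00435526  0.25027762] [-3.13391329e+00  2.94905887e-03  1.56042393e+00] [-0.01 -0.03  0.06  1.67 -0.    1.57]
wrist 378 [ 0.49938434 -0.00192549  0.16763625] [0.50686272 0.00531849 0.17581375] [ 0.49222725 -0.01015963  0.15447285]
top ((0.49965420365333557, -0.0027794325724244118), (0.015979399904608727, 0.01594723016023636), 0.5870152115821838)
scene 50 [ 0.49504573 -0.00555776  0.16516459] [0.5061731  0.00419189 0.17677237] [ 0.49028471 -0.0122956   0.15251252]
top ((0.5006536245346069, -0.0021755993366241455), (0.020653624087572098, 0.013968740589916706), 30.02948760986328)
shift cm [0.02 0.17 8.7 ] turn [-0.45  0.16  0.04] t 17.55
```

In the tool's units: 8.7 cm / 40 = 0.2175, 8 cm / 40 = 0.2, -0.4 degrees / 90 = -0.0044.

Emit:
{"name": "play_rows", "arguments": {
  "plan": [0,0.0025,0.0375,-0.0022,0.0011,0,0,0.0025,0.1,-0.0044,0.0011,0,0,0.0025,0.1625,-0.0044,0.0011,0,0,0.0025,0.2,-0.0044,0.0011,0,0,0.0025,0.2175,-0.0044,0.0011,0,0,0.0025,0.2175,-0.0044,0.0011,0,0,0.0025,0.2175,-0.0044,0.0011,0,0,0.0025,0.2175,-0.0044,0.0011,0]
}}

```text
t: 18.35
eef_pos: [0.4998, -0.004, 0.164]
eef_rot: [3.141, 0.001, 1.562]
ft_force: [0.3, 0.2, 0.3]
grip_width: 0.0428
gripper_force: 0.0
```

Emit:
{"name": "play_rows", "arguments": {
  "plan": [0,0,0,0,0,0,0,0,0,0,0,0,0,0,0,0,0,0,0,0,0,0,0,0,0,0,0,0,0,0,0,0,0,0,0,0,0,0,0,0,0,0,0,0,0,0,0,0],
  "grip": 0,
  "force": 25
}}

```text
t: 19.15
eef_pos: [0.4996, -0.0041, 0.1634]
eef_rot: [3.141, 0.001, 1.562]
ft_force: [-0.4, -0.1, 5.3]
grip_width: 0.0157
gripper_force: 24.5
```

In the tool's units: -13 cm / 40 = -0.325, -11 cm / 40 = -0.275.

Emit:
{"name": "play_rows", "arguments": {
  "plan": [0,0,-0.0125,0,0,0,0,0,-0.0375,0,0,0,0,0,-0.075,0,0,0,0,0,-0.125,0,0,0,0,0,-0.175,0,0,0,0,0,-0.225,0,0,0,0,0,-0.275,0,0,0,0,0,-0.325,0,0,0]
}}

```text
t: 19.95
eef_pos: [0.4993, -0.0039, 0.2942]
eef_rot: [-3.141, 0.001, 1.562]
ft_force: [0.6, -0.1, 0.5]
grip_width: 0.0156
gripper_force: 24.4
```

In the tool's units: -8 cm / 40 = -0.2, -7 cm / 40 = -0.175.

Emit:
{"name": "play_rows", "arguments": {
  "plan": [0,0,-0.05,0,0,0,0,0,-0.1,0,0,0,0,0,-0.15,0,0,0,0,0,-0.175,0,0,0,0,0,-0.2,0,0,0,0,0,-0.2,0,0,0,0,0,-0.2,0,0,0,0,0,-0.2,0,0,0]
}}

```text
t: 20.75
eef_pos: [0.4995, -0.0038, 0.3723]
eef_rot: [-3.14, 0.001, 1.562]
ft_force: [0.7, 1.2, 0.2]
grip_width: 0.0162
gripper_force: 24.4
```

```bash
python3 - <<'E'
import numpy as np
from scipy.spatial.transform import Rotation as R
from rig import r
s=r.read_state();print(s["eef_pos"],s["eef_rot"],s["joint_pos"].round(2))
A=R.from_euler("xyz",s["eef_rot"])
for a in(45,-45):
    B=A*R.from_rotvec([a,0,0],degrees=True);print(a,B.apply([0,0,1]).round(2))
E
```

```text
[ 0.49945317 -0.00377822  0.37233143] [-3.13971026e+00  1.25152476e-03  1.56194179e+00] [-0.01  0.05  0.39  1.91 -0.    1.57]
45 [-0.71  0.01 -0.71]
-45 [ 0.71 -0.01 -0.71]
```

In the tool's units: -28 degrees / 90 = -0.3111.

Emit:
{"name": "play_rows", "arguments": {
  "plan": [0,0,0,-0.0222,0,0,0,0,0,-0.0556,0,0,0,0,0,-0.1,0,0,0,0,0,-0.1444,0,0,0,0,0,-0.1889,0,0,0,0,0,-0.2333,0,0,0,0,0,-0.2778,0,0,0,0,0,-0.3111,0,0]
}}

```text
t: 21.55
eef_pos: [0.499, -0.0038, 0.3724]
eef_rot: [2.652, 0.001, 1.562]
ft_force: [-0.7, 0.2, 0.0]
grip_width: 0.0157
gripper_force: 24.4
```

In the tool's units: -17 degrees / 90 = -0.1889.

Emit:
{"name": "play_rows", "arguments": {
  "plan": [0,0,0,-0.0333,0,0,0,0,0,-0.0667,0,0,0,0,0,-0.1,0,0,0,0,0,-0.1333,0,0,0,0,0,-0.1556,0,0,0,0,0,-0.1778,0,0,0,0,0,-0.1889,0,0,0,0,0,-0.1889,0,0]
}}

```text
t: 22.35
eef_pos: [0.4991, -0.0038, 0.3722]
eef_rot: [2.358, 0.001, 1.562]
ft_force: [0.2, 1.0, -0.0]
grip_width: 0.0155
gripper_force: 24.4
```

Emit:
{"name": "play_rows", "arguments": {
  "plan": [0,0,0,0,0,0,0,0,0,0,0,0,0,0,0,0,0,0,0,0,0,0,0,0,0,0,0,0,0,0,0,0,0,0,0,0,0,0,0,0,0,0,0,0,0,0,0,0]
}}

```text
t: 23.15
eef_pos: [0.4995, -0.0038, 0.3728]
eef_rot: [2.357, 0.001, 1.562]
ft_force: [0.5, 0.4, -0.4]
grip_width: 0.0162
gripper_force: 24.4
```

```bash
python3 - <<'E'
from rig import r
from h import *
from scipy.spatial.transform import Rotation as R
s=r.read_state();print(s["eef_pos"],R.from_euler("xyz",s["eef_rot"]).apply([0,0,1]),s["joint_pos"].round(2),abs(s["qvel"]).max())
c=r.read_camera("scene");d=r.read_camera("wrist")
f=c["color"][120:300,150:360]
cv2.imwrite("pics/fin.png",np.hstack([cv2.resize(f,(400,343)),cv2.resize(d["color"],(400,343))]))
for q,n in((c,"scene"),(d,"wrist")):
    W=pts(q);b=(abs(W[...,0]-.5)<.15)&(abs(W[...,1]-.06)<.18)
    for z0,z1,nm in((.089,.097,"pin"),(.139,.156,"tubes"),(.18,.19,"hoop")):
        m=b&(W[...,2]>z0)&(W[...,2]<z1);N,L,S,C=cv2.connectedComponentsWithStats(m.astype(np.uint8))
        for i in range(1,N):
            if S[i,4]>15: print(n,nm,S[i,4],np.nanmean(W[L==i],0).round(3))
E
```

```text
[ 0.4995433  -0.00380634  0.37281901] [ 0.70626805 -0.00720424 -0.70790787] [-0.01 -0.72 -0.42  1.09 -0.    1.57] 0.0022592137606458366
scene pin 26 [0.48  0.173 0.094]
scene pin 20 [0.456 0.112 0.093]
scene tubes 31 [0.499 0.084 0.147]
scene tubes 32 [0.462 0.083 0.148]
scene tubes 38 [0.462 0.04  0.148]
scene tubes 16 [ 0.512 -0.056  0.147]
scene tubes 22 [ 0.443 -0.055  0.148]
scene hoop 61 [ 0.476 -0.056  0.186]
wrist pin 16 [0.47  0.086 0.093]
wrist pin 26 [ 0.513 -0.051  0.093]
wrist pin 30 [ 0.446 -0.05   0.094]
wrist tubes 184 [0.464 0.085 0.148]
wrist tubes 188 [0.5   0.085 0.147]
wrist tubes 171 [0.464 0.041 0.148]
wrist tubes 69 [ 0.513 -0.051  0.148]
wrist tubes 88 [ 0.446 -0.05   0.148]
wrist hoop 777 [ 0.477 -0.052  0.185]
```

View pics/fin.png

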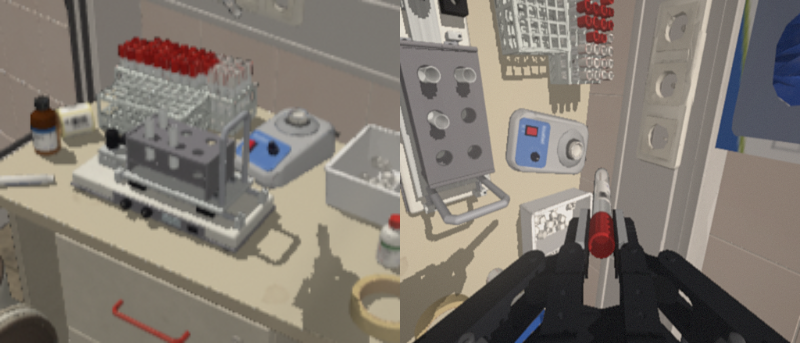

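The final view shows the tube held by its red cap at (600,240), tilted 45° and well clear of everything. The open tubes, pin and carriage are in place, so I'm handing in.

```bash
python3 -c "
from rig import r
print(r.job_done())"
```

```text
the job is handed in; nothing more can be done
None
```

The job is handed in at about 23 s: the carriage is parked, the pin is fully home and released, and the capped tube is held still at 45°, cap end up, with its foot about 15 cm above the open tubes' tops.

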